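# Start the tarts' cooling timers in order

## Robot

A 6-joint arm with a two-finger parallel gripper is mounted at the origin on the work surface. World frame = base frame: x ahead of the robot, y to its left, z up, the work surface at z = 0. Lengths are in m, angles in rad, forces in N, time in s.
With the tool pointing down it reaches from about 0.35 to 0.775 m from the base axis. Payload 5.5 kg.
Tool frame: the origin (TCP) lies between the finger pads; the fingertips stand env.nose_length ahead of it and the grasp point (between the pads) lies 8 mm behind it (env.nose_length is the distance from the TCP to the fingertips, in m); z points along the fingers, y is the direction in which the jaws open and shut (so a half turn about z gives the same grasp; the last joint's range is limited). The gripper opens to 85 mm and grips with 20 to 120 N. Pads are 22 mm wide; open, the fingers measure 114 mm over their backs; the gripper's body (76 mm by 85 mm) begins 54 mm behind the grasp point. The pads swing forward as they close: fully open they stand 13 mm farther back than shut.
Start: joints at [-1.47, 0.313, 0.046, 1.304, 0, 1.431], TCP at [0.137, -0.558, 0.242] pointing down, gripper open.
Joint ranges: [-2.76, 2.76], [-0.86, 1.69], [-1.03, 1.26], [-2.2, 2.34], [-1.47, 1.5], [-3.14, 3.14]. Speed limits (rad/s): [2.57, 2.57, 3.14, 3.14, 3.14, 3.14].

## Interface

Orientations are given as a unit quaternion [w, x, y, z].
In Python, from workcell import env gives the robot as it stands. The module is installed in compiled form; this text tells all that it offers.
- The arm moves only by the shell command python3 -m creep 'ROWS' [FORCE]. ROWS is a JSON object of lists of equal length, an entry for each row: "hand": the finger opening in mm, from 0 to 85.4; "delta_pos": the shift along the tool's x, y, z scaled (see below), a list of three; "turn": the turn about the tool's z scaled (see below). In form: {"hand": [hand, ...], "delta_pos": [[dx, dy, dz], ...], "turn": [turn, ...]}. A call has exactly 5 rows; each row shifts and turns the commanded pose from where the row before left it, along the tool's axes as they then stand; what a row does not reach is not made up. The controller multiplies each number of a shift by 0.8 m and each number of a turn by 5 degrees. A row lasts 1/12 s, in which the tool goes at most 41.7 mm and 7.16 degrees, less where a joint would pass 70% of its speed; a pose out of reach is approached as far as the arm can. A call with a number of a shift or a turn outside -1 to 1 is refused whole. A call with a gripper value outside its range is refused whole. The fingers move at their own pace and stop on an object; FORCE is the grip in N (left out, the last holds). Time passes only in rows, so rows that do not move let the fingers close, or fill a call up. It gives the time, the measured TCP pose, the force and the opening at its end, in the units of the state.
- env.get_state(): the state, without advancing time (a new reading comes with each control period).
- env.read_camera(name): name is "side" or "top"; returns a dict with "pixels" (480x640x3 uint8, red, green, blue), "depth" (480x640 float32, m along the optical axis (not along the pixel's ray), 0 where there is no reading), "fx", "fy", "cx", "cy" (pixels), "origin" and "orientation" of the camera in the world. Camera axes: x right, y down, z forward; pixel columns grow to the right and rows downward; lengths in m; the calibration is good to about 2 mm. A picture is of the moment at which its call begins.
- env.hand_in(): hands the job in, once; it reports no verdict.
Trained networks look in the newest picture that a camera, given by its name, has taken for a name from the list of things; names that differ only in an ending like _2 or _b are one class to them, and where a whole thing is asked for, a point or a joint stands for the part that bears it (a point fixed in the world has none). Each returns a list of dicts, best first, with "score" (0 to 1); they miss things now and then, are a little off and sometimes report something else, mostly with a low value. They report only what shows in the picture. A call takes as long as a camera call. They do not tell look-alikes from the thing itself.
- env.find_in(camera, target): "location" ([row, column] in pixels, amid what is visible of it).
- env.pinpoint(camera, target): "location" ([row, column] in pixels: a listed point, or the origin of a listed thing).
The state is a dict: "clock": time; "joint_pos": joint angles; "qvel": joint speeds; "tau": joint torques, N m; "tcp_pos": TCP position; "orientation": TCP orientation; "wrist_force": force on the tool from outside, world axes, zero at the start; "ft_torque": the same for the moment, N m; "finger_gap": finger opening in m.
Only numpy, scipy, OpenCV 4.12 (cv2) and the standard library are available. Lean on these libraries where they do the work, as an engineer would, in place of code of your own. Each camera call takes 0.05 s, during which the arm holds its last target.

## Task

Three tarts are cooling on the bakery bench, each with its own cooling timer standing on the robot's side of it. Start the timers one after the other by lightly pressing the steel cap on top all the way down, where it stays: first the timer of the largest tart, then the medium tart's, then the smallest tart's. Leave the spare timer behind the tarts unpressed and in place, do not pick up or shift the timers, and leave the tarts and everything else where they are.

Things in the scene. Friction and masses are not known exactly. Their poses are not given: they have to be found in the camera images.
- tart_large: the large tart: dark-brown crust with chocolate crumbs, 220 mm across, 40 mm high, on a white paper round 244 mm across; loose; origin under its centre on the worktop, z up
- tart_medium: the medium tart: dark-brown crust with chocolate crumbs, 160 mm across, 40 mm high, on a white paper round 184 mm across; loose; origin under its centre on the worktop, z up
- tart_small: the small tart: dark-brown crust with chocolate crumbs, 110 mm across, 40 mm high, on a white paper round 134 mm across; loose; origin under its centre on the worktop, z up
- timer_large: the cooling timer standing just on the robot's side of the large tart, about 175 mm from that tart's centre: a loose white puck 68 mm across and 26 mm high, with a round steel mushroom cap on top, 46 mm high overall (40 mm once started); origin under its centre on the worktop, z up. All four timers look the same
- timer_large_top (a point): centre of the upper face of that timer's steel cap, which is 48 mm across; up, it stands 45 to 46 mm above the worktop; it moves with the cap. A push of 6 to 10 N is plenty; over 20 N is rough
- timer_large_cap (a joint): how far the cap is down, m: near 0 = up, 0.006 = fully down (started), its stop. It slides against about 2.5 N of friction and stays where left. Its steel top rides on a spring of 2.5 N per mm: it gives 1 mm before the cap slides, and up to 6 mm in all once the cap is at its stop; let go, it springs back by that much. Pressing the top 9 mm down from the up position is ample
- timer_medium: the cooling timer standing just on the robot's side of the medium tart, about 150 mm from that tart's centre: a loose white puck 68 mm across and 26 mm high, with a round steel mushroom cap on top, 46 mm high overall (40 mm once started); origin under its centre on the worktop, z up. All four timers look the same
- timer_medium_top (a point): centre of the upper face of that timer's steel cap, which is 48 mm across; up, it stands 45 to 46 mm above the worktop; it moves with the cap. A push of 6 to 10 N is plenty; over 20 N is rough
- timer_medium_cap (a joint): how far the cap is down, m: near 0 = up, 0.006 = fully down (started), its stop. It slides against about 2.5 N of friction and stays where left. Its steel top rides on a spring of 2.5 N per mm: it gives 1 mm before the cap slides, and up to 6 mm in all once the cap is at its stop; let go, it springs back by that much. Pressing the top 9 mm down from the up position is ample
- timer_small: the cooling timer standing just on the robot's side of the small tart, about 125 mm from that tart's centre: a loose white puck 68 mm across and 26 mm high, with a round steel mushroom cap on top, 46 mm high overall (40 mm once started); origin under its centre on the worktop, z up. All four timers look the same
- timer_small_top (a point): centre of the upper face of that timer's steel cap, which is 48 mm across; up, it stands 45 to 46 mm above the worktop; it moves with the cap. A push of 6 to 10 N is plenty; over 20 N is rough
- timer_small_cap (a joint): how far the cap is down, m: near 0 = up, 0.006 = fully down (started), its stop. It slides against about 2.5 N of friction and stays where left. Its steel top rides on a spring of 2.5 N per mm: it gives 1 mm before the cap slides, and up to 6 mm in all once the cap is at its stop; let go, it springs back by that much. Pressing the top 9 mm down from the up position is ample
- timer_spare_top (a point): centre of the upper face of the spare timer's cap, 46 mm above the worktop
- timer_spare: a fourth, equal timer that belongs to no tart, standing behind the tarts (on the side away from the robot), behind the gap between two of them; to be left as it is; origin under its centre
- tamper: steel pastry tamper standing upright, foot 62 mm across, 106 mm high; on the robot's side of the timers; loose, a bystander; origin at its underside centre
- sponge_block: brown block sponge, 60 x 100 x 26 mm; on the robot's side of the timers; loose, a bystander; origin at its underside centre
- spray_can: aluminium spray can, 56 mm across, 190 mm high; standing behind the gap between two tarts; loose, a bystander; origin at its underside centre
- egg_cup: glass cup, 68 mm across, 85 mm high; at the right of the tarts; loose, a bystander; origin at its underside centre
- cutter: round steel pastry cutter, a plain ring 60 mm across and 30 mm high, open at both ends; on the robot's side of the timers; loose, a bystander; origin at its underside centre
Things that resemble listed ones, but are neither listed nor needed, are in the scene too. What is shaped like the timer_small but yellow is not meant.

How it is judged:
By the outcome, as a careful person would: the job done as asked, in the order asked, and still so for the second after the job is handed in, with the robot touching nothing.
It also fails if it takes over 58 s, if anything falls off the work surface, if the arm or the gripper's body presses on something with over 40 N, if the wrist force passes 120 N, or if a joint passes its speed limit or range.

## Working session

There is one attempt and no reset: what is moved stays moved. The work goes in short steps, Python scripts to look and compute and a shell command to move; the robot and the scene stay as the last step left them, time stands still between calls to the robot, and variables do not carry over. Pictures are saved under pics/ and viewed, and the job is handed in when it is done.

```bash
mkdir -p pics; cat > h.py <<'E'
import numpy as np,cv2
from workcell import env
from scipy.spatial.transform import Rotation as R
def q(o): return R.from_quat([o[1],o[2],o[3],o[0]]).as_matrix()
def world(c,r,col,z=None):
    M=q(c["orientation"]);o=np.array(c["origin"])
    d=M@np.array([(col-c["cx"])/c["fx"],(r-c["cy"])/c["fy"],1.])
    if z is None: return o+d*c["depth"][int(round(r)),int(round(col))]
    return o+d*(z-o[2])/d[2]
E
python3 - <<'E'
from h import *
s=env.get_state();print(s,env.nose_length)
for n in("top","side"):
    c=env.read_camera(n);cv2.imwrite(f"pics/{n}0.png",c["pixels"][:,:,::-1]);print(n,c["origin"],c["orientation"],c["fx"])
    for t in["tart_large","tart_medium","tart_small"]:
        for d in env.pinpoint(n,t): print(t,np.round(d["location"]),round(d["score"],2),world(c,*d["location"],0).round(3))
    for t in["timer_large_top","timer_spare_top"]:
        for d in env.pinpoint(n,t): print(t,np.round(d["location"],1),round(d["score"],2),world(c,*d["location"],0.0455).round(4),world(c,*d["location"]).round(4))
E
```

```text
{'clock': 0.0, 'joint_pos': array([-1.46963039e+00,  3.13995628e-01,  4.49975438e-02,  1.30357673e+00,
       -2.69119805e-05,  1.43116884e+00]), 'qvel': array([ 4.03243536e-04,  9.23111744e-04,  3.93646212e-04, -9.42184939e-04,
       -1.99201413e-04, -3.46375416e-05]), 'tau': array([-3.08048448e-04, -4.80624855e+01,  2.98533136e+01,  1.93052553e-02,
       -1.19067636e-04, -1.83391001e-05]), 'tcp_pos': array([ 0.13704149, -0.55794299,  0.24141914]), 'orientation': array([-8.89338122e-04,  9.92760672e-01,  1.20106023e-01,  3.64629435e-06]), 'wrist_force': array([-0.27767634,  0.62292763,  0.16711485]), 'ft_torque': array([ 0.01607954, -0.01650494,  0.0309692 ]), 'finger_gap': 0.08537578795986145} 0.011
top [ 0.29915031 -0.09775169  1.22709097] [-0.07797445  0.74044438 -0.66400186  0.06901909] 594.6011837446492
tart_large [185. 171.] 0.88 [0.644 0.275 0.   ]
tart_medium [221. 436.] 0.57 [ 0.625 -0.298  0.   ]
tart_small [213. 286.] 0.97 [0.608 0.022 0.   ]
timer_large_top [256.6 143.7] 0.65 [0.4755 0.2913 0.0455] [0.4758 0.2919 0.0436]
timer_spare_top [143.1 374.8] 0.71 [ 0.7679 -0.1507  0.0455] [ 0.7695 -0.1509  0.0415]
side [-0.00940893  0.73257079  0.71475429] [ 0.13114489 -0.25111812  0.84756929 -0.44873936] 541.1430093694966
tart_large [337. 149.] 0.81 [0.654 0.285 0.   ]
tart_medium [209. 327.] 0.66 [ 0.626 -0.296  0.   ]
tart_small [276. 257.] 0.76 [0.601 0.029 0.   ]
tart_small [288. 373.] 0.39 [ 0.373 -0.073  0.   ]
timer_large_top [363.3 217.6] 0.72 [0.4703 0.2941 0.0455] [0.4706 0.2939 0.0451]
timer_spare_top [204.2 246.1] 0.55 [ 0.7635 -0.1397  0.0455] [ 0.7638 -0.1401  0.0452]
```

View pics/top0.png

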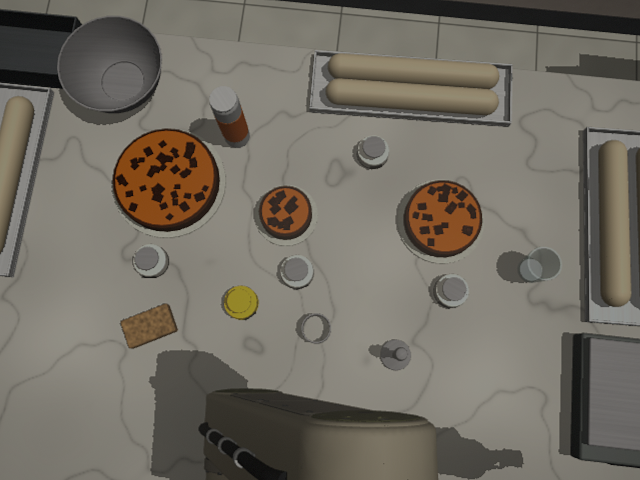

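View pics/side0.png

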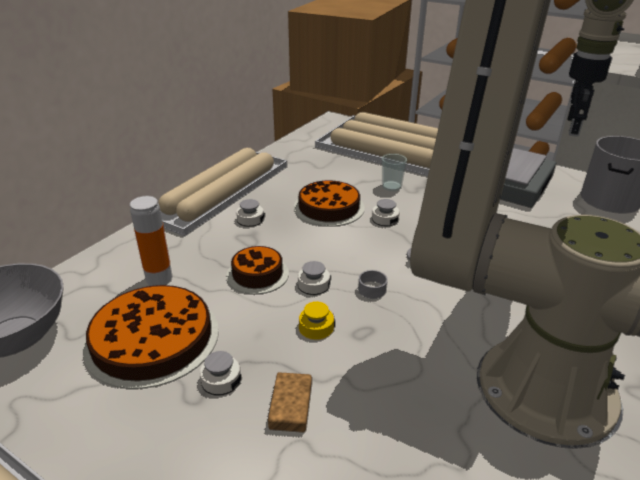

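The top view shows the large tart at (col 165, row 180), the small one at (285, 212) and the medium one at (443, 218). There are four white timers with steel caps:
- (150, 260): in front of the large tart
- (296, 271): in front of the small tart
- (452, 290): in front of the medium tart
- (372, 150): the spare, behind the tarts

The yellow look-alike at (240, 302) must not be pressed. Next I'll refine the cap centres and look at an enlarged crop.

```bash
python3 - <<'E'
from h import *
s=env.get_state();M=q(s["orientation"]);print(M.round(3))
G={"large":(.474,.292),"medium":None,"small":None}
for n in("top","side"):
    c=env.read_camera(n)
    if n=="top": cv2.imwrite("pics/crop1.png",cv2.resize(c["pixels"][160:340,90:490,::-1],None,fx=2,fy=2,interpolation=cv2.INTER_CUBIC))
    v,u=np.mgrid[:480,:640];K=np.stack([(u-c["cx"])/c["fx"],(v-c["cy"])/c["fy"],np.ones(u.shape)],-1)*c["depth"][...,None]
    W=K@q(c["orientation"]).T+c["origin"]
    for t in["large","medium","small","spare"]:
        L=env.pinpoint(n,f"timer_{t}_top")
        print(n,t,[(np.round(d["location"]),round(d["score"],2),world(c,*d["location"],.0455)[:2].round(4)) for d in L])
    for t,px in dict(large=(150,260),small=(296,271),medium=(452,290)).items():
        if n=="top": G[t]=world(c,px[1],px[0],.0455)[:2]
        g=np.array(G[t])
        for it in range(6):
            m=(np.hypot(*(W[...,:2]-g).transpose(2,0,1))<.034)&(W[...,2]>.038)&(W[...,2]<.055)&(c["depth"]>0)
            P=W[m]; g=(P[:,:2].min(0)+P[:,:2].max(0))/2
        (uv,r)=cv2.minEnclosingCircle(P[:,:2].astype(np.float32)*1000)
        print(n,t,"mean",P.mean(0).round(4),"circ",np.round(uv,1),round(r,1),m.sum(),np.percentile(P[:,2],[10,50,90]).round(4))
E
```

```text
[[ 0.971  0.238  0.   ]
 [ 0.238 -0.971 -0.   ]
 [-0.     0.    -1.   ]]
top large [(array([256., 144.]), 0.62, array([0.4769, 0.2917]))]
top medium [(array([288., 454.]), 0.58, array([ 0.4809, -0.3365]))]
top small [(array([266., 296.]), 0.98, array([ 0.4901, -0.0167]))]
top spare [(array([145., 374.]), 0.79, array([ 0.7639, -0.1485]))]
top large mean [0.4741 0.2867 0.0437] circ [474.2 286.3] 24.4 427 [0.0406 0.0437 0.0465]
top small mean [ 0.4843 -0.0169  0.0434] circ [484.2 -16.7] 23.9 427 [0.0404 0.0435 0.0463]
top medium mean [ 0.4792 -0.3357  0.0437] circ [ 479.9 -336.1] 24.1 447 [0.0409 0.0436 0.0468]
side large [(array([359., 215.]), 0.88, array([0.48  , 0.2889]))]
side medium [(array([203., 385.]), 0.47, array([ 0.48  , -0.3317]))]
side small [(array([308., 316.]), 0.94, array([0.4092, 0.0887])), (array([263., 314.]), 0.51, array([ 0.4918, -0.028 ]))]
side spare [(array([204., 249.]), 0.71, array([ 0.7583, -0.1442]))]
side large mean [0.4719 0.2903 0.0442] circ [473.4 288.8] 25.0 521 [0.0424 0.0443 0.046 ]
side small mean [ 0.4818 -0.0132  0.0438] circ [483.5 -15.1] 25.9 285 [0.0418 0.0439 0.0455]
side medium mean [ 0.4766 -0.3316  0.0439] circ [ 477.1 -332.8] 27.0 178 [0.0415 0.044  0.046 ]
```

View pics/crop1.png

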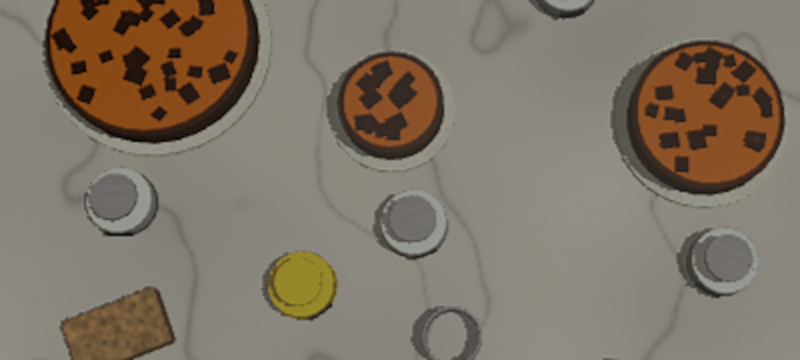

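The crop confirms it. Each white timer stands directly in front of its own tart, and the yellow one belongs to none. The cap centres are large (0.474, 0.288), medium (0.479, -0.334) and small (0.484, -0.016).

First I'll close the fingers and yaw the tool by -76° so that tool x is world y and tool y is world x. This also keeps joint 6 within its range.

```bash
python3 -m creep '{"hand":[0,0,0,0,0],"delta_pos":[[0,0,0],[0,0,0],[0,0,0],[0,0,0],[0,0,0]],"turn":[-1,-1,-1,-1,-1]}' 20
python3 -m creep '{"hand":[0,0,0,0,0],"delta_pos":[[0,0,0],[0,0,0],[0,0,0],[0,0,0],[0,0,0]],"turn":[-1,-1,-1,-1,-1]}'
python3 -m creep '{"hand":[0,0,0,0,0],"delta_pos":[[0,0,0],[0,0,0],[0,0,0],[0,0,0],[0,0,0]],"turn":[-1,-1,-1,-1,-1]}'
python3 -m creep '{"hand":[0,0,0,0,0],"delta_pos":[[0,0,0],[0,0,0],[0,0,0],[0,0,0],[0,0,0]],"turn":[-0.25,0,0,0,0]}'
```

```text
clock: 1.52
tcp_pos: [0.1371, -0.5585, 0.2423]
orientation: [0.0, 0.943, 0.334, -0.0]
wrist_force: [0.2, -0.6, 0.3]
finger_gap: 0.0252
clock: 1.93
tcp_pos: [0.1371, -0.5585, 0.2423]
orientation: [0.0, 0.848, 0.53, -0.0]
wrist_force: [0.1, -0.1, -0.3]
finger_gap: -0.0001
clock: 2.35
tcp_pos: [0.1371, -0.5585, 0.2423]
orientation: [0.0, 0.713, 0.701, -0.0]
wrist_force: [0.4, -0.4, -0.1]
finger_gap: -0.0001
clock: 2.77
tcp_pos: [0.1371, -0.5585, 0.2423]
orientation: [0.0, 0.707, 0.707, -0.0]
wrist_force: [0.0, -0.1, -0.2]
finger_gap: -0.0003
```

```bash
python3 -m creep '{"hand":[0,0,0,0,0],"delta_pos":[[0.03,0.0375,0],[0.03,0.0375,0],[0.03,0.0375,0],[0.03,0.0375,0],[0.03,0.0375,0]],"turn":[0,0,0,0,0]}'
python3 -m creep '{"hand":[0,0,0,0,0],"delta_pos":[[0.03,0.0375,0],[0.03,0.0375,0],[0.03,0.0375,0],[0.03,0.0375,0],[0.03,0.0375,0]],"turn":[0,0,0,0,0]}'
python3 -m creep '{"hand":[0,0,0,0,0],"delta_pos":[[0.05,0.005,0],[0.05,0.005,0],[0.05,0.005,0],[0.05,0.005,0],[0.05,0.005,0]],"turn":[0,0,0,0,0]}'
python3 -m creep '{"hand":[0,0,0,0,0],"delta_pos":[[0.05,0.002,0],[0.05,0.002,0],[0.05,0.002,0],[0.05,0.002,0],[0.05,0.002,0]],"turn":[0,0,0,0,0]}'
python3 -m creep '{"hand":[0,0,0,0,0],"delta_pos":[[0.05,0.002,0],[0.05,0.002,0],[0.05,0,0],[0.04,0,0],[0,0,0]],"turn":[0,0,0,0,0]}'
```

```text
clock: 3.18
tcp_pos: [0.288, -0.4372, 0.2424]
orientation: [0.0, 0.707, 0.707, -0.0]
wrist_force: [1.1, -0.2, 0.2]
finger_gap: -0.0
clock: 3.6
tcp_pos: [0.4382, -0.3168, 0.2425]
orientation: [0.0, 0.707, 0.707, -0.0]
wrist_force: [-0.4, -1.6, -0.3]
finger_gap: -0.0001
clock: 4.02
tcp_pos: [0.4566, -0.1163, 0.2424]
orientation: [0.0, 0.707, 0.707, 0.0]
wrist_force: [0.9, -0.0, 1.2]
finger_gap: -0.0003
clock: 4.43
tcp_pos: [0.4643, 0.0838, 0.2426]
orientation: [0.0, 0.707, 0.707, 0.0]
wrist_force: [2.0, -0.7, 0.1]
finger_gap: -0.0005
clock: 4.85
tcp_pos: [0.4673, 0.2389, 0.2422]
orientation: [-0.001, 0.705, 0.709, 0.001]
wrist_force: [0.4, -0.2, 0.1]
finger_gap: 0.0001
```

```bash
python3 -m creep '{"hand":[0,0,0,0,0],"delta_pos":[[0.03,0.004,0],[0.03,0.004,0],[0,0,0.04],[0,0,0.04],[0,0,0.04]],"turn":[0,0,0,0,0]}'
python3 -m creep '{"hand":[0,0,0,0,0],"delta_pos":[[0,0,0.04],[0,0,0.03],[0,0,0],[0,0,0],[0,0,0]],"turn":[0,0,0,0,0]}'
python3 - <<'E'
from h import *
for n in ("top","side"):
    c=env.read_camera(n);p=c["pixels"]
    p=p[200:320,80:240] if n=="top" else p[290:410,140:300]
    cv2.imwrite(f"pics/l_{n}.png",cv2.resize(p[:,:,::-1],None,fx=4,fy=4,interpolation=cv2.INTER_CUBIC))
print(env.get_state()["tcp_pos"],env.get_state()["wrist_force"])
E
```

```text
clock: 5.27
tcp_pos: [0.4746, 0.2822, 0.1457]
orientation: [0.001, 0.707, 0.707, 0.001]
wrist_force: [0.4, -0.2, -1.1]
finger_gap: -0.0002
clock: 5.68
tcp_pos: [0.475, 0.2819, 0.0917]
orientation: [0.0, 0.707, 0.707, 0.001]
wrist_force: [1.1, -0.1, -0.1]
finger_gap: -0.0001
[0.47570272 0.2823312  0.09252064] [-0.22026094 -0.1157281   0.32087367]
```

View pics/l_side.png

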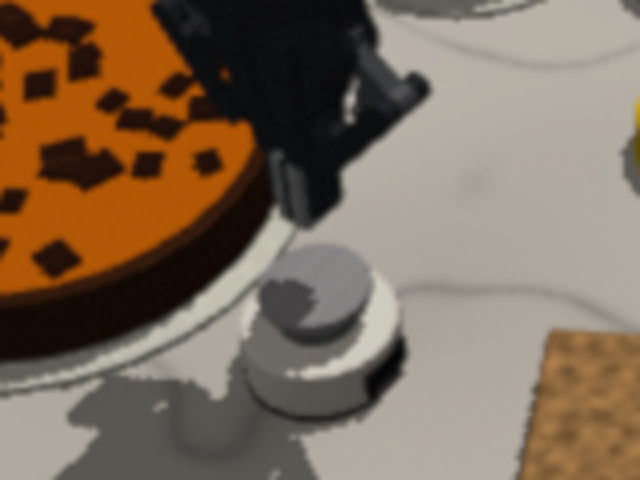

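View pics/l_top.png

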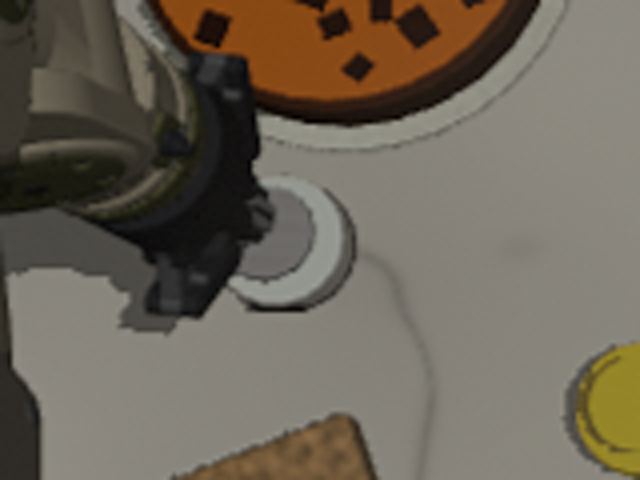

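The fingertips (side crop, about (300, 215)) hang above the cap and roughly 6 mm short in y. I'll correct that and descend until they nearly touch.

```bash
python3 -m creep '{"hand":[0,0,0,0,0],"delta_pos":[[0.007,-0.001,0],[0,0,0.02],[0,0,0.018],[0,0,0],[0,0,0]],"turn":[0,0,0,0,0]}'
python3 -m creep '{"hand":[0,0,0,0,0],"delta_pos":[[0,0,0.003],[0,0,0.003],[0,0,0],[0,0,0],[0,0,0]],"turn":[0,0,0,0,0]}'
```

```text
clock: 6.2
tcp_pos: [0.4731, 0.2877, 0.0602]
orientation: [-0.0, 0.707, 0.707, -0.0]
wrist_force: [-0.4, 0.3, 0.2]
finger_gap: 0.0002
clock: 6.62
tcp_pos: [0.4741, 0.2879, 0.0559]
orientation: [0.0, 0.707, 0.707, 0.001]
wrist_force: [2.2, 0.6, 1.2]
finger_gap: -0.0001
```

```bash
python3 -m creep '{"hand":[0,0,0,0,0],"delta_pos":[[0,0,0.002],[0,0,0.002],[0,0,0.002],[0,0,0],[0,0,0]],"turn":[0,0,0,0,0]}'
python3 -m creep '{"hand":[0,0,0,0,0],"delta_pos":[[0,0,0.002],[0,0,0.001],[0,0,0],[0,0,0],[0,0,0]],"turn":[0,0,0,0,0]}'
```

```text
clock: 7.03
tcp_pos: [0.4733, 0.2873, 0.0501]
orientation: [0.0, 0.707, 0.707, -0.0]
wrist_force: [1.5, 1.2, 1.9]
finger_gap: 0.0004
clock: 7.45
tcp_pos: [0.4733, 0.2874, 0.0483]
orientation: [0.0, 0.707, 0.707, 0.0]
wrist_force: [0.2, -0.6, 6.1]
finger_gap: -0.0001
```

```bash
python3 -m creep '{"hand":[0,0,0,0,0],"delta_pos":[[0,0,0.001],[0,0,0.0005],[0,0,0],[0,0,0],[0,0,0]],"turn":[0,0,0,0,0]}'
```

```text
clock: 7.87
tcp_pos: [0.4733, 0.2874, 0.0474]
orientation: [0.0, 0.707, 0.707, 0.0]
wrist_force: [-0.4, -0.2, 8.0]
finger_gap: 0.0001
```

The force rises at about 2.3 N per mm, which is the spring alone, so the cap is at its stop. Now I'll lift straight up and travel to the medium timer.

```bash
python3 -m creep '{"hand":[0,0,0,0,0],"delta_pos":[[0,0,-0.01],[0,0,-0.03],[0,0,-0.04],[0,0,-0.04],[0,0,-0.02]],"turn":[0,0,0,0,0]}'
python3 -m creep '{"hand":[0,0,0,0,0],"delta_pos":[[-0.03,0,0],[-0.05,0,0],[-0.05,0,0],[-0.05,0,0],[-0.05,0,0]],"turn":[0,0,0,0,0]}'
python3 -m creep '{"hand":[0,0,0,0,0],"delta_pos":[[-0.05,0,0],[-0.05,0,0],[-0.05,0,0],[-0.05,0,0],[-0.05,0,0]],"turn":[0,0,0,0,0]}'
python3 -m creep '{"hand":[0,0,0,0,0],"delta_pos":[[-0.05,0.002,0],[-0.05,0.002,0],[-0.05,0.002,0],[-0.05,0.001,0],[-0.04,0,0]],"turn":[0,0,0,0,0]}'
python3 -m creep '{"hand":[0,0,0,0,0],"delta_pos":[[-0.005,0,0],[0,0,0],[0,0,0],[0,0,0],[0,0,0]],"turn":[0,0,0,0,0]}'
python3 - <<'E'
from h import *
for n in ("top","side"):
    c=env.read_camera(n);p=c["pixels"]
    v,u=np.mgrid[:480,:640];K=np.stack([(u-c["cx"])/c["fx"],(v-c["cy"])/c["fy"],np.ones(u.shape)],-1)*c["depth"][...,None]
    W=K@q(c["orientation"]).T+c["origin"]
    for g in [(.474,.288),(.484,-.016),(.479,-.334)]:
        m=(np.hypot(*(W[...,:2]-g).transpose(2,0,1))<.02)&(W[...,2]>.03)&(W[...,2]<.055);print(n,g,m.sum(),np.median(W[m][:,2]) if m.any() else 0)
    cv2.imwrite(f"pics/m_{n}.png",p[:,:,::-1])
E
```

```text
clock: 8.28
tcp_pos: [0.4734, 0.2875, 0.1617]
orientation: [0.0, 0.707, 0.707, 0.001]
wrist_force: [1.0, -0.2, 0.7]
finger_gap: 0.0002
clock: 8.7
tcp_pos: [0.4717, 0.1019, 0.1581]
orientation: [-0.001, 0.706, 0.708, -0.001]
wrist_force: [0.9, -0.4, 0.3]
finger_gap: 0.0001
clock: 9.12
tcp_pos: [0.4719, -0.0981, 0.1582]
orientation: [-0.001, 0.707, 0.707, -0.001]
wrist_force: [0.5, 0.7, -0.1]
finger_gap: -0.0
clock: 9.53
tcp_pos: [0.4781, -0.2909, 0.1579]
orientation: [-0.001, 0.707, 0.707, -0.0]
wrist_force: [0.5, -0.1, -0.1]
finger_gap: 0.0
clock: 9.95
tcp_pos: [0.4791, -0.2908, 0.1586]
orientation: [-0.001, 0.706, 0.708, -0.0]
wrist_force: [0.6, 0.5, 0.3]
finger_gap: -0.0002
top (0.474, 0.288) 298 0.03759431991840245
top (0.484, -0.016) 307 0.0431397919282166
top (0.479, -0.334) 0 0
side (0.474, 0.288) 339 0.03881242124210449
side (0.484, -0.016) 184 0.043982143533261076
side (0.479, -0.334) 123 0.04398894883959459
```

View pics/m_side.png

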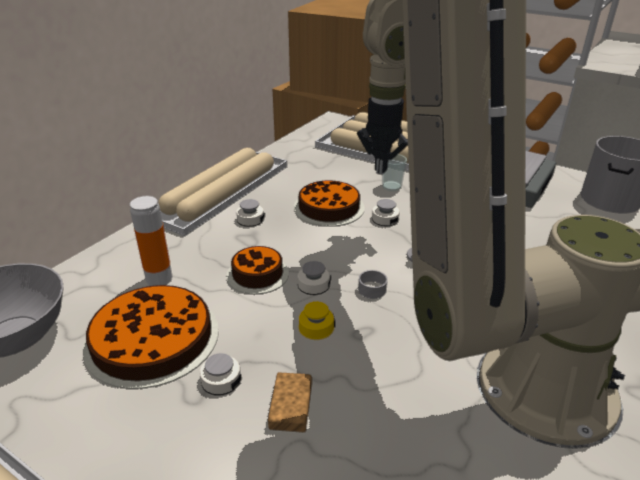

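The large timer's cap now reads 5.5 to 6 mm lower in both cameras (side view, pixel (218, 365)), and the timer has not moved. Next is the medium timer at pixel (385, 207): dY -43 mm, then down.

```bash
python3 -m creep '{"hand":[0,0,0,0,0],"delta_pos":[[-0.03,0,0],[-0.024,0,0],[0,0,0.04],[0,0,0.03],[0,0,0]],"turn":[0,0,0,0,0]}'
python3 - <<'E'
from h import *
c=env.read_camera("side");p=c["pixels"][130:250,310:470]
cv2.imwrite("pics/m2.png",cv2.resize(p[:,:,::-1],None,fx=4,fy=4,interpolation=cv2.INTER_CUBIC))
print(env.get_state()["tcp_pos"])
E
```

```text
clock: 10.47
tcp_pos: [0.477, -0.333, 0.0982]
orientation: [-0.004, 0.707, 0.708, -0.0]
wrist_force: [-2.1, 1.7, -0.5]
finger_gap: 0.0
[ 0.4777415  -0.3335058   0.10046558]
```

View pics/m2.png

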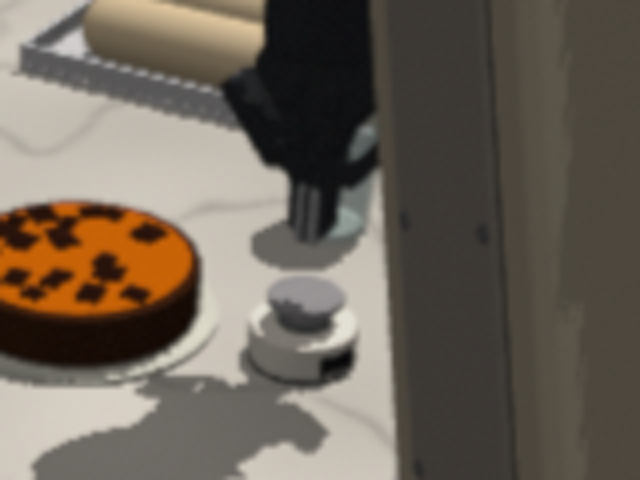

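The fingertips (crop (308, 238)) are directly above the medium cap (308, 295). From TCP z 0.100 to 0.056 is 44 mm, which is 0.055.

```bash
python3 -m creep '{"hand":[0,0,0,0,0],"delta_pos":[[0,0.001,0.025],[0,0,0.02],[0,0,0.006],[0,0,0.003],[0,0,0]],"turn":[0,0,0,0,0]}'
python3 -m creep '{"hand":[0,0,0,0,0],"delta_pos":[[0,0,0],[0,0,0.001],[0,0,0.001],[0,0,0],[0,0,0]],"turn":[0,0,0,0,0]}'
```

```text
clock: 10.93
tcp_pos: [0.4806, -0.3357, 0.0605]
orientation: [0.0, 0.707, 0.708, -0.0]
wrist_force: [-0.7, 0.9, 0.1]
finger_gap: -0.0001
clock: 11.35
tcp_pos: [0.4802, -0.3359, 0.0582]
orientation: [0.0, 0.707, 0.707, -0.0]
wrist_force: [-0.3, 0.4, 0.3]
finger_gap: 0.0003
```

```bash
python3 -m creep '{"hand":[0,0,0,0,0],"delta_pos":[[0,0,0.002],[0,0,0.002],[0,0,0.002],[0,0,0.002],[0,0,0]],"turn":[0,0,0,0,0]}'
python3 -m creep '{"hand":[0,0,0,0,0],"delta_pos":[[0,0,0.002],[0,0,0.001],[0,0,0],[0,0,0],[0,0,0]],"turn":[0,0,0,0,0]}'
python3 -m creep '{"hand":[0,0,0,0,0],"delta_pos":[[0,0,0.001],[0,0,0.0005],[0,0,0],[0,0,0],[0,0,0]],"turn":[0,0,0,0,0]}'
```

```text
clock: 11.77
tcp_pos: [0.4803, -0.336, 0.0514]
orientation: [0.0, 0.707, 0.707, -0.0]
wrist_force: [0.8, -1.1, 1.8]
finger_gap: -0.0
clock: 12.18
tcp_pos: [0.4804, -0.336, 0.0494]
orientation: [0.0, 0.707, 0.707, -0.0]
wrist_force: [-0.5, -1.1, 4.1]
finger_gap: -0.0001
clock: 12.6
tcp_pos: [0.4804, -0.336, 0.0484]
orientation: [0.0, 0.707, 0.707, -0.0]
wrist_force: [-0.3, 0.7, 6.7]
finger_gap: -0.0002
```

```bash
python3 -m creep '{"hand":[0,0,0,0,0],"delta_pos":[[0,0,0.001],[0,0,0],[0,0,0],[0,0,0],[0,0,0]],"turn":[0,0,0,0,0]}'
```

```text
clock: 13.02
tcp_pos: [0.4804, -0.3361, 0.0478]
orientation: [0.001, 0.707, 0.707, -0.0]
wrist_force: [-0.2, -0.1, 7.3]
finger_gap: -0.0005
```

The medium cap is at its stop with 7.3 N. I'll lift and move toward the small timer.

```bash
python3 -m creep '{"hand":[0,0,0,0,0],"delta_pos":[[0,0,-0.01],[0,0,-0.03],[0,0,-0.04],[0,0,-0.04],[0,0,-0.02]],"turn":[0,0,0,0,0]}'
python3 -m creep '{"hand":[0,0,0,0,0],"delta_pos":[[0.03,0,0],[0.05,0,0],[0.05,0.002,0],[0.05,0.002,0],[0.05,0,0]],"turn":[0,0,0,0,0]}'
python3 -m creep '{"hand":[0,0,0,0,0],"delta_pos":[[0.05,0,0],[0.05,0,0],[0.04,0,0],[0.02,0,0],[0,0,0]],"turn":[0,0,0,0,0]}'
python3 - <<'E'
from h import *
for n in ("top","side"):
    c=env.read_camera(n);p=c["pixels"]
    v,u=np.mgrid[:480,:640];K=np.stack([(u-c["cx"])/c["fx"],(v-c["cy"])/c["fy"],np.ones(u.shape)],-1)*c["depth"][...,None]
    W=K@q(c["orientation"]).T+c["origin"]
    for g in [(.474,.288),(.484,-.016),(.479,-.334)]:
        m=(np.hypot(*(W[...,:2]-g).transpose(2,0,1))<.02)&(W[...,2]>.03)&(W[...,2]<.055);print(n,g,m.sum(),np.median(W[m][:,2]) if m.any() else 0)
    if n=="side":cv2.imwrite(f"pics/s_{n}.png",p[:,:,::-1])
print(env.get_state()["tcp_pos"])
E
```

```text
clock: 13.43
tcp_pos: [0.4806, -0.3361, 0.1624]
orientation: [0.001, 0.707, 0.707, 0.0]
wrist_force: [0.4, -0.4, -0.0]
finger_gap: 0.0004
clock: 13.85
tcp_pos: [0.4823, -0.1499, 0.1586]
orientation: [-0.001, 0.707, 0.707, -0.0]
wrist_force: [0.2, 0.7, 0.7]
finger_gap: -0.0002
clock: 14.27
tcp_pos: [0.4816, -0.0203, 0.1587]
orientation: [-0.001, 0.705, 0.709, -0.0]
wrist_force: [-0.1, -0.2, -0.3]
finger_gap: -0.0003
top (0.474, 0.288) 293 0.037536057144329504
top (0.484, -0.016) 69 0.043742238162364666
top (0.479, -0.334) 306 0.03764437390180286
side (0.474, 0.288) 335 0.03889987386258442
side (0.484, -0.016) 184 0.04379997127677021
side (0.479, -0.334) 107 0.03841561059025356
[ 0.48254016 -0.02315546  0.15880355]
```

View pics/s_side.png

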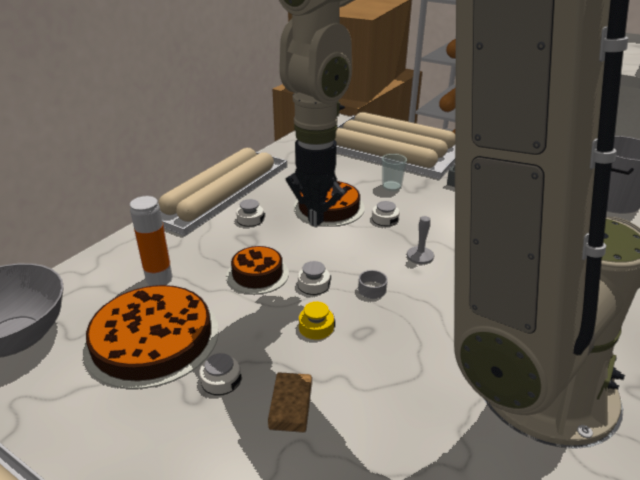

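The medium cap is down: 6.1 mm lower in the top camera and 5.6 mm in the side camera. The gripper is above the small timer (side view, (313, 275)). I'll correct y by +7 mm and descend from 0.159 to about 0.06.

```bash
python3 -m creep '{"hand":[0,0,0,0,0],"delta_pos":[[0.009,0.002,0],[0,0,0.035],[0,0,0.035],[0,0,0.02],[0,0,0.01]],"turn":[0,0,0,0,0]}'
python3 -m creep '{"hand":[0,0,0,0,0],"delta_pos":[[0,0,0.01],[0,0,0.009],[0,0,0],[0,0,0],[0,0,0]],"turn":[0,0,0,0,0]}'
```

```text
clock: 14.78
tcp_pos: [0.483, -0.0172, 0.0766]
orientation: [-0.002, 0.708, 0.707, -0.001]
wrist_force: [0.9, 0.9, -0.3]
finger_gap: 0.0002
clock: 15.2
tcp_pos: [0.4854, -0.0168, 0.0647]
orientation: [0.001, 0.707, 0.707, 0.0]
wrist_force: [1.1, 0.4, -0.1]
finger_gap: 0.0002
```

```bash
python3 -m creep '{"hand":[0,0,0,0,0],"delta_pos":[[0,-0.001,0.003],[0,0,0.003],[0,0,0.003],[0,0,0.002],[0,0,0]],"turn":[0,0,0,0,0]}'
python3 -m creep '{"hand":[0,0,0,0,0],"delta_pos":[[0,0,0.002],[0,0,0.002],[0,0,0.002],[0,0,0],[0,0,0]],"turn":[0,0,0,0,0]}'
python3 -m creep '{"hand":[0,0,0,0,0],"delta_pos":[[0,0,0.001],[0,0,0.001],[0,0,0],[0,0,0],[0,0,0]],"turn":[0,0,0,0,0]}'
```

```text
clock: 15.62
tcp_pos: [0.4841, -0.0166, 0.0551]
orientation: [0.0, 0.707, 0.707, 0.0]
wrist_force: [-0.0, 1.0, 1.5]
finger_gap: 0.0002
clock: 16.03
tcp_pos: [0.4841, -0.0166, 0.0503]
orientation: [0.0, 0.707, 0.707, 0.0]
wrist_force: [-0.2, 0.8, 2.0]
finger_gap: 0.0
clock: 16.45
tcp_pos: [0.4841, -0.0166, 0.049]
orientation: [0.0, 0.707, 0.707, 0.0]
wrist_force: [-0.8, 1.0, 4.5]
finger_gap: 0.0002
```

```bash
python3 -m creep '{"hand":[0,0,0,0,0],"delta_pos":[[0,0,0.001],[0,0,0.001],[0,0,0],[0,0,0],[0,0,0]],"turn":[0,0,0,0,0]}'
python3 -m creep '{"hand":[0,0,0,0,0],"delta_pos":[[0,0,0.0005],[0,0,0],[0,0,0],[0,0,0],[0,0,0]],"turn":[0,0,0,0,0]}'
python3 -m creep '{"hand":[0,0,0,0,0],"delta_pos":[[0,0,-0.01],[0,0,-0.03],[0,0,-0.04],[0,0,-0.04],[0,0,-0.04]],"turn":[0,0,0,0,0]}'
python3 -m creep '{"hand":[0,0,0,0,0],"delta_pos":[[-0.03,0,0],[-0.05,0,0],[-0.05,0,0],[-0.03,0,0],[0,0,0]],"turn":[0,0,0,0,0]}'
python3 - <<'E'
from h import *
for n in ("top","side"):
    c=env.read_camera(n);p=c["pixels"]
    v,u=np.mgrid[:480,:640];K=np.stack([(u-c["cx"])/c["fx"],(v-c["cy"])/c["fy"],np.ones(u.shape)],-1)*c["depth"][...,None]
    W=K@q(c["orientation"]).T+c["origin"]
    for g in [(.474,.288),(.484,-.016),(.479,-.334),(.764,-.146)]:
        m=(np.hypot(*(W[...,:2]-g).transpose(2,0,1))<.02)&(W[...,2]>.03)&(W[...,2]<.055);print(n,g,m.sum(),np.median(W[m][:,2]) if m.any() else 0)
    cv2.imwrite(f"pics/f_{n}.png",p[:,:,::-1])
print(env.get_state()["tcp_pos"])
E
```

```text
clock: 16.87
tcp_pos: [0.4841, -0.0166, 0.0477]
orientation: [0.0, 0.707, 0.707, 0.0]
wrist_force: [-1.4, 0.5, 8.8]
finger_gap: -0.0
clock: 17.28
tcp_pos: [0.4841, -0.0166, 0.0474]
orientation: [0.0, 0.707, 0.707, 0.0]
wrist_force: [-2.0, 0.1, 9.1]
finger_gap: -0.0001
clock: 17.7
tcp_pos: [0.4828, -0.0164, 0.1756]
orientation: [-0.001, 0.707, 0.707, -0.001]
wrist_force: [0.3, -0.5, 0.3]
finger_gap: -0.0001
clock: 18.12
tcp_pos: [0.4841, -0.1488, 0.1746]
orientation: [0.001, 0.709, 0.706, -0.001]
wrist_force: [0.2, 0.1, 0.0]
finger_gap: 0.0002
top (0.474, 0.288) 293 0.038044354695129456
top (0.484, -0.016) 0 0
top (0.479, -0.334) 311 0.0378555148272981
top (0.764, -0.146) 120 0.043874784580782866
side (0.474, 0.288) 335 0.038889124060402236
side (0.484, -0.016) 174 0.03857158416726336
side (0.479, -0.334) 104 0.03841364507090428
side (0.764, -0.146) 123 0.044156023118967824
[ 0.48332845 -0.14514426  0.17427095]
```

View pics/f_side.png

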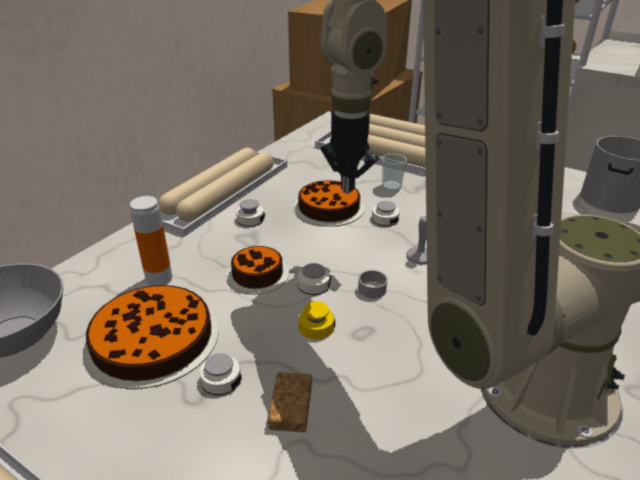

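View pics/f_top.png

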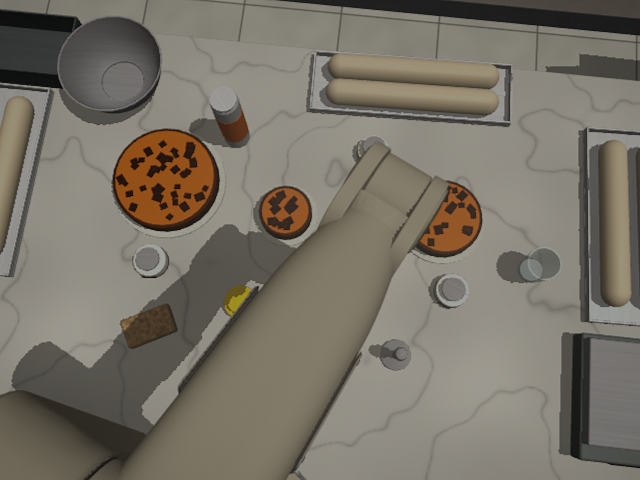

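All three caps are down, the spare is still up, nothing has shifted, and the arm is clear. I'm handing the job in.

```bash
python3 -c "
from workcell import env
print(env.hand_in())"
```

```text
the job is handed in; nothing more can be done
None
```

I started the three timers in the order asked: large tart, then medium, then small. I pressed with closed fingertips, and the strongest reading in each press was 8.0, 7.3 and 9.1 N. In each press the force kept rising well past the 2.5 N sliding friction, so each cap was at its stop. I handed in at about 18 s, with the arm raised and touching nothing.

- **Caps:** by camera depth, all three sit about 5.3 to 6.1 mm lower than before. The spread is camera noise.
- **Spare timer:** it still reads up, at 44 mm in both cameras.
- **Other items:** the tarts, timers and bystanders look unmoved in the last pictures. The arm hid part of the final top view, so the small timer was checked only from the side and the cutter was compared only by eye there.
- **Disagreements:** the side camera's network once ranked the yellow look-alike first for the small timer. I rejected it by colour and position. The two cameras differed by 2 to 4 mm on cap centres, well within the 48 mm caps.

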